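Make up two hangar job kits and pick the full fastener tin

TASK

Make up the two job kits: in the red tray, the full fastener tin goes in the black-lined bay and the aluminium bracket in the bare bay; in the blue tray, the deep socket goes in the black-lined bay and the brass bushing in the bare bay. The two tins look alike, so lift them to feel which is heavy; the empty one must be left standing where you found it. Set everything down upright and flat in its bay rather than dropping it, and leave the tape measure and the threadlocker bottle where they are.

Things in the scene. Friction and masses are not known exactly. Their poses are not given: they have to be found in the camera images.
- tin_1: one of two look-alike closed fastener tins: green cylinder with a yellow band and a white lid, 52 mm diameter, 62 mm tall, upright. One of the two is full of bolts (0.35 to 0.5 kg), the other is empty (0.05 to 0.08 kg); only their weight tells them apart, and the place on the bench says nothing. Origin: centre of the underside, z up
- tin_2: one of two look-alike closed fastener tins: green cylinder with a yellow band and a white lid, 52 mm diameter, 62 mm tall, upright. One of the two is full of bolts (0.35 to 0.5 kg), the other is empty (0.05 to 0.08 kg); only their weight tells them apart, and the place on the bench says nothing. Origin: centre of the underside, z up
- bracket: bright aluminium lug bracket standing on its base, 56 mm tall, 0.1 to 0.16 kg: base plate 56 mm (x) by 40 mm (y) by 6 mm thick, and on its middle an upright web 36 mm wide (x) and 10 mm thick (y) with a rounded top and a hole. Grip the web across its thickness (y). Origin: centre of the underside, z up
- bushing: brass flanged bushing standing on its flange, 50 mm tall, 0.16 kg: flange 52 mm diameter and 8 mm thick below, tube 34 mm diameter above it, dark bore in the top. Origin: centre of the underside, z up
- socket: dark steel deep socket standing upright, 62 mm tall, 0.22 kg: 36 mm diameter up to 34 mm height, 30 mm diameter above, with a bright ring just above the step and a square drive hole in the top. Origin: centre of the underside, z up
- tray_red: red kit tray fixed to the bench, 90 mm (x) by 175 mm (y), with two square bays side by side along y, each 80 by 80 mm inside. Floor 4 mm thick; rim, and the divider between the bays, 5 mm thick and 12 mm tall above the bench. The floor of the bay on the +y side is lined with black rubber (lined bay, centre at x 0, y +42.5 mm); the other bay has a bare red floor (bare bay, centre at x 0, y -42.5 mm). Origin: centre of the underside, z up. The tray may lie either way round
- tray_blue: blue kit tray fixed to the bench, 90 mm (x) by 175 mm (y), with two square bays side by side along y, each 80 by 80 mm inside. Floor 4 mm thick; rim, and the divider between the bays, 5 mm thick and 12 mm tall above the bench. The floor of the bay on the +y side is lined with black rubber (lined bay, centre at x 0, y +42.5 mm); the other bay has a bare blue floor (bare bay, centre at x 0, y -42.5 mm). Origin: centre of the underside, z up. The tray may lie either way round
- tape: orange tape measure standing on edge between the two trays, 62 mm (x) by 34 mm (y), 60 mm tall. To be left alone. Origin: centre of the underside
- locker: small amber threadlocker bottle with a black cap, 26 mm diameter, 68 mm tall, standing between the stock and the tape measure. To be left alone. Origin: centre of the underside
There are look-alikes about, which are no part of the job. Leave any purple look-alike of the bracket alone.

How it is judged:
At the end, for the whole second after the job is handed in: Full tin, bracket, socket and bushing stand released and at rest, each in its own bay: within 24 mm of the bay centre along each tray axis, flat on the floor (underside under 8 mm above the bench), upright within 0.1 rad. The empty tin stands likewise upright within 40 mm of its start (x of bracket in the frame of tray_red between -0.024 and 0.024 m and y of bracket in the frame of tray_red between -0.0665 and -0.0185 m and z of bracket in the frame of tray_red between 0.001 and 0.008 m and x of socket in the frame of tray_blue between -0.024 and 0.024 m and y of socket in the frame of tray_blue between 0.0185 and 0.0665 m and z of socket in the frame of tray_blue between 0.001 and 0.008 m and x of bushing in the frame of tray_blue between -0.024 and 0.024 m and y of bushing in the frame of tray_blue between -0.0665 and -0.0185 m and z of bushing in the frame of tray_blue between 0.001 and 0.008 m and (((x of tin_1 in the frame of tray_red between -0.024 and 0.024 m and y of tin_1 in the frame of tray_red between 0.0185 and 0.0665 m and z of tin_1 in the frame of tray_red between 0.001 and 0.008 m) and contact force between tin_1 and tray_red above 2.2 N and distance of tin_2 from where it was at the start of the episode below 0.04 m) or ((x of tin_2 in the frame of tray_red between -0.024 and 0.024 m and y of tin_2 in the frame of tray_red between 0.0185 and 0.0665 m and z of tin_2 in the frame of tray_red between 0.001 and 0.008 m) and contact force between tin_2 and tray_red above 2.2 N and distance of tin_1 from where it was at the start of the episode below 0.04 m)) and angle between each of tin_1, tin_2, bracket, bushing, socket's own z axis and vertical below 0.1 rad and linear speed of each of tin_1, tin_2, bracket, bushing, socket below 0.02 m/s and contact force between each of tin_1, tin_2, bracket, bushing, socket and the fingers below 0.1 N); the robot touches nothing.
It fails at once if the tape measure or threadlocker bottle is moved by more than 20 mm (distance of any of tape, locker from where it was at the start of the episode above 0.02 m).
It fails at once if a tin, the bracket, the bushing or the socket is dropped or thrown (faster than 1 m/s while not touched by the fingers) ((linear speed of tin_1 above 1 m/s and contact force between tin_1 and the fingers below 0.1 N) or (linear speed of tin_2 above 1 m/s and contact force between tin_2 and the fingers below 0.1 N) or (linear speed of bracket above 1 m/s and contact force between bracket and the fingers below 0.1 N) or (linear speed of bushing above 1 m/s and contact force between bushing and the fingers below 0.1 N) or (linear speed of socket above 1 m/s and contact force between socket and the fingers below 0.1 N)).
It also fails if it takes over 115 s, if anything falls off the work surface, if the arm or the gripper's body presses on something with over 40 N, if the wrist force passes 120 N, or if a joint passes its speed limit or range.

ROBOT

A 7-joint arm with a two-finger parallel gripper is mounted at the origin on the work surface. World frame = base frame: x ahead of the robot, y to its left, z up, the work surface at z = 0. Lengths are in m, angles in rad, forces in N, time in s.
With the tool pointing down it reaches from about 0.425 to 0.875 m from the base axis. Payload 4.7 kg.
Tool frame: the origin (TCP) lies midway between the tips of the shut fingers; the grasp point (between the pads) lies 19 mm behind it; z points along the fingers, y is the line along which they close (so a half turn about z gives the same grasp; the last joint's range is limited). The gripper opens to 85 mm and grips with 20 to 120 N. Pads are 22 mm wide; open, the fingers measure 114 mm over their backs; the gripper's body (76 mm by 85 mm) begins 54 mm behind the grasp point. The pads swing forward as they close: fully open they stand 13 mm farther back than shut.
Start: joints at [-1.274, 0.321, -0.07, 1.45, 0.023, 1.371, -0.057], TCP at [0.181, 0.624, 0.231] pointing down, gripper open.
Joint ranges: [-2.86, 2.86], [-0.3, 2.09], [-1.38, 1.24], [0.06, 2.45], [-1.56, 4.7], [0.09, 2.05], [-2.69, 2.69]. Speed limits (rad/s): [2.57, 2.57, 3.14, 3.14, 3.14, 3.14, 3.14].

INTERFACE

Orientations are given as a rotation vector (axis times angle).
In Python, from bench import readout, snapshot, r gives the robot as it stands.
- The arm moves only by the tool apply_moves, never from a script. Its argument "targets" is a list of rows, each a list of 3 entries, a list of its own where there are three numbers: the shift along the tool's x, y, z in cm, then the turn, a rotation vector about the tool's x, y, z in degrees, then the opening, from 0 (shut) to 1 (fully open). A call has 1 to 8 rows; each row shifts and turns the commanded pose from where the row before left it, along the tool's axes as they then stand; what a row does not reach is not made up. A row lasts 1/8 s, in which the tool goes at most 62.5 mm and 10.7 degrees, less where a joint would pass 70% of its speed; a pose out of reach is approached as far as the arm can. A call with a gripper value outside its range is refused whole. The fingers move at their own pace and stop on an object; "squeeze" is the grip in N (left out, the last holds). Time passes only in rows, so rows that do not move let the fingers close. It gives the time, the measured TCP pose, the force, the opening and the grip force at its end, in the units of the state.
- readout.state(): the state, without advancing time (a new reading comes with each control period).
- snapshot(name): name is "scene" or "top" or "wrist"; returns a dict with "img" (480x640x3 uint8, red, green, blue), "camera_matrix" (3x3 intrinsics, pixels), "T" (4x4, takes a point from camera to world coordinates); the wrist camera has in their place "mount" (4x4, takes a point from camera to tool coordinates, whose origin is the TCP and whose axes are the flange's). Camera axes: x right, y up, looking along -z (the intrinsics and any distortion apply to the point x, -y, -z); pixel columns grow to the right and rows downward; lengths in m; the calibration is good to about 2 mm. A picture is of the moment at which its call begins: read the wrist's pose just before it. There is no depth.
- r.sign_off(): hands the job in; it is judged then, once.
The state is a dict: "t": time; "joint_pos": joint angles; "qvel": joint speeds; "joint_torque": joint torques, N m; "tcp_pos": TCP position; "tool_rot": TCP orientation; "ft_force": force on the tool from outside, world axes, zero at the start; "torque": the same for the moment, N m; "gripper_width": finger opening in m; "grasp_force": force on a finger pad.
Only numpy, scipy, OpenCV 4.12 (cv2) and the standard library are available. Lean on these libraries where they do the work, as an engineer would, in place of code of your own. Each camera call takes 0.05 s, during which the arm holds its last target. There are 200 camera calls.

## Working session

There is one attempt and no reset: what is moved stays moved. The work goes in short steps, Python scripts to look and compute and a tool call to move; the robot and the scene stay as the last step left them, time stands still between calls to the robot, and variables do not carry over. Pictures are saved under pics/ and viewed, at most 14 in all, crops included, and the job is handed in when it is done.

Besides the shell and the picture viewer there is one more tool, called after "Call:" as name(argument=value, ...), one argument or row to a line, values as JSON. apply_moves: Moves the arm, as the interface text tells. Its arguments: {"type":"object","properties":{"targets":{"type":"array","items":{"type":"array"}},"squeeze":{"type":"number"}},"required":["targets"]}

```bash
mkdir -p pics; ls; python3 - <<'E'
from bench import readout,snapshot,r
import cv2
s=readout.state();print({k:s[k] for k in("t","tcp_pos","tool_rot","gripper_width","ft_force")})
for n in("top","scene"):
    d=snapshot(n);cv2.imwrite(f"pics/{n}0.png",d["img"][:,:,::-1]);print(n,d["camera_matrix"],d["T"],[k for k in d])
E
```

```text
pics
{'t': 0.0, 'tcp_pos': array([0.18127215, 0.62364434, 0.230214  ]), 'tool_rot': array([-4.42668183e-01, -3.11008082e+00,  3.02781964e-03]), 'gripper_width': 0.08532470363803334, 'ft_force': array([-0.34229303, -0.07026769,  0.21829031])}
top [[502.21047782   0.         320.54770356]
 [  0.         502.21047782 241.26817553]
 [  0.           0.           1.        ]] [[-2.64727104e-02  9.94597392e-01 -1.00375416e-01  4.12117380e-01]
 [-9.99647197e-01 -2.65561053e-02  5.05478916e-04 -4.77918857e-03]
 [-2.16283210e-03  1.00353384e-01  9.94949506e-01  1.07493133e+00]
 [ 0.00000000e+00  0.00000000e+00  0.00000000e+00  1.00000000e+00]] ['img', 'camera_matrix', 'T']
scene [[580.45051392   0.         312.98593244]
 [  0.         580.45051392 232.94011837]
 [  0.           0.           1.        ]] [[-0.51771788 -0.60869388  0.6012154   1.14347976]
 [ 0.8553807  -0.35422736  0.37795083  0.41345231]
 [-0.01708941  0.70993996  0.70405484  0.79554745]
 [ 0.          0.          0.          1.        ]] ['img', 'camera_matrix', 'T']
```

View pics/top0.png

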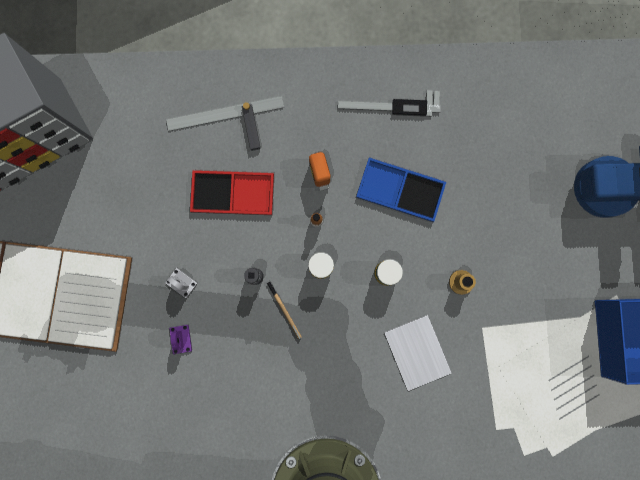

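View pics/scene0.png

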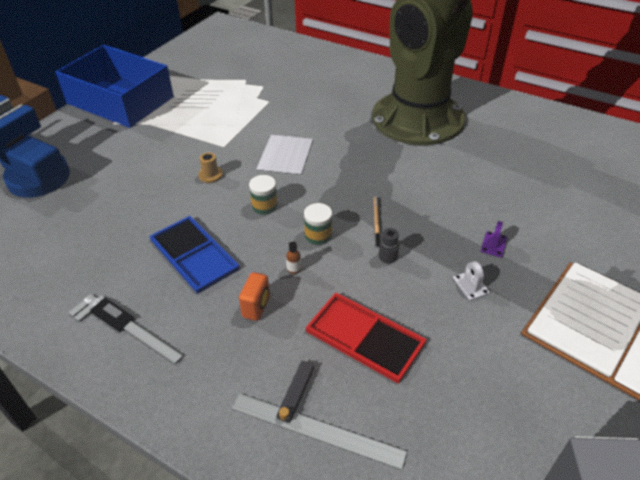

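The top view shows:
- **Trays:** red at (232,193) with its black bay on the left, blue at (401,190) with its black bay on the right.
- **To leave alone:** tape (319,169) and bottle (317,217).
- **Stock:** tins (320,265) and (390,272), socket (254,276), bushing (462,281).
- **Bracket:** there are two candidates, silver (181,283) and purple (180,340). The bright aluminium silver one fits the description.

I'll confirm that in enlarged crops and read the pixels there.

```bash
python3 - <<'E'
import cv2
i=cv2.imread("pics/top0.png")
def crop(n,x,y,w,h,f):
    cv2.imwrite(n,cv2.resize(i[y:y+h,x:x+w],None,fx=f,fy=f,interpolation=cv2.INTER_CUBIC))
crop("pics/c1.png",140,140,200,150,4)
crop("pics/c2.png",290,145,200,150,4)
crop("pics/c3.png",150,255,60,60,10)
E
```

```text
(no output)
```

View pics/c1.png

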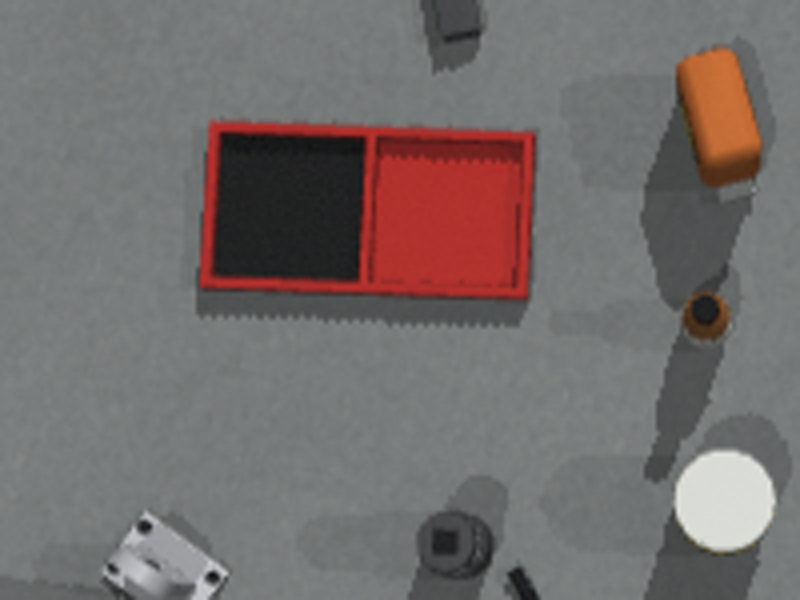

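View pics/c2.png

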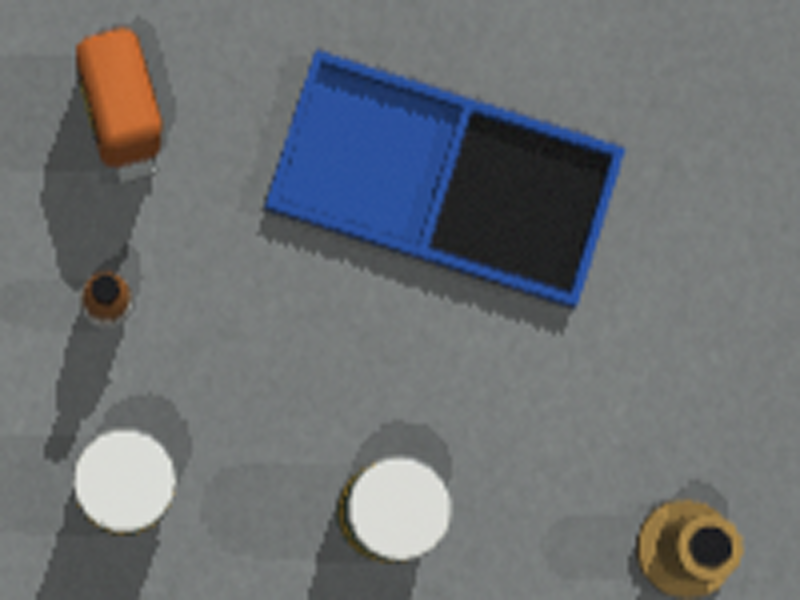

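View pics/c3.png

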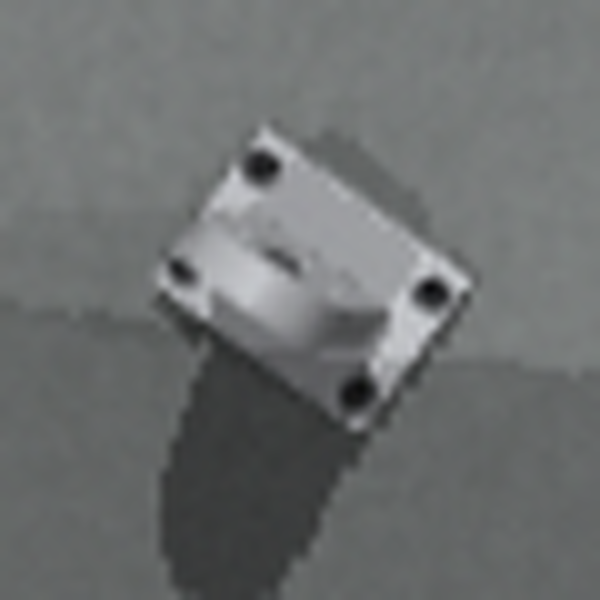

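```bash
cat > h.py <<'E'
import numpy as np, cv2
from scipy.spatial.transform import Rotation as R
from bench import readout,snapshot,r
def w(d,uv,z,T=None):
    K=d["camera_matrix"];T=d["T"] if T is None else T
    uv=np.atleast_2d(uv).astype(float);n=cv2.undistortPoints(uv.reshape(-1,1,2),K,d.get("distortion")).reshape(-1,2)
    dr=np.c_[n[:,0],-n[:,1],-np.ones(len(n))]@T[:3,:3].T
    o=T[:3,3];return o+dr*((z-o[2])/dr[:,2])[:,None]
def toolT():
    s=readout.state();T=np.eye(4);T[:3,:3]=R.from_rotvec(s["tool_rot"]).as_matrix();T[:3,3]=s["tcp_pos"];return T
E
python3 - <<'E'
from h import *
np.set_printoptions(precision=4,suppress=True)
d=snapshot("top")
f=lambda p,o,k:(np.array(p)+.5)/k-.5+np.array(o)
A=lambda p:f(p,(140,140),4);B=lambda p:f(p,(290,145),4);C=lambda p:f(p,(150,255),10)
red=w(d,A([(210,123),(535,133),(528,298),(202,288)]),.012)
blu=w(d,B([(317,50),(624,150),(577,305),(264,210)]),.012)
br=w(d,C([(264,128),(475,283),(355,432),(160,275)]),.006)
for n,q in(("red",red),("blu",blu),("br",br)):
    e=q[1]-q[0]+q[2]-q[3]
    u=q[3]-q[0]+q[2]-q[1]
    print(n,q.mean(0),np.linalg.norm(e)/2,np.linalg.norm(u)/2,"longdir deg",np.degrees(np.arctan2(e[1],e[0])))
    if n!="br":
        e/=np.linalg.norm(e);print(" left bay",q.mean(0)-.0425*e,"right",q.mean(0)+.0425*e)
for n,p,z in(("tinL",B((125,480)),.062),("tinR",B((400,508)),.062),("socket",A((446,542)),.062),("bush",B((711,547)),.05),("locker",A((706,309)),.068),("tape",A((718,110)),.06)):
    print(n,w(d,p,z))
T=toolT();print(T,snapshot("wrist")["mount"])
E
```

```text
red [0.6305 0.1826 0.012 ] 0.17514818411296396 0.09002511853668263 longdir deg -93.32637807594301
 left bay [0.6329 0.225  0.012 ] right [0.628  0.1401 0.012 ]
blu [ 0.6272 -0.181   0.012 ] 0.17398503132513465 0.09045356051819271 longdir deg -109.35231133299114
 left bay [ 0.6412 -0.1409  0.012 ] right [ 0.6131 -0.2211  0.012 ]
br [0.44   0.2934 0.006 ] 0.05504586581607196 0.03880635081002724 longdir deg -128.3697158730662
tinL [[ 0.4669 -0.0047  0.062 ]]
tinR [[ 0.4492 -0.1428  0.062 ]]
socket [[0.4495 0.1363 0.062 ]]
bush [[ 0.4256 -0.3016  0.05  ]]
locker [[0.5636 0.0023 0.068 ]]
tape [[ 0.6682 -0.0064  0.06  ]]
[[-0.9603  0.279  -0.0003  0.1813]
 [ 0.279   0.9603 -0.0015  0.6238]
 [-0.0001 -0.0015 -1.      0.2305]
 [ 0.      0.      0.      1.    ]] [[ 0.0002  0.9496  0.3135  0.0811]
 [ 1.     -0.0002 -0.      0.    ]
 [ 0.      0.3135 -0.9496 -0.1434]
 [ 0.      0.      0.      1.    ]]
```

c3 shows the silver lug bracket, with base corners at (264,128), (475,283), (355,432) and (160,275), so it is the right one. I'll start with it, first turning the tool to line up with its web.

Call:
apply_moves(
  targets=[
    [[0,0,0],[0,0,10.2],1],
    [[0,0,0],[0,0,10.2],1],
    [[0,0,0],[0,0,10.2],1],
    [[0,0,0],[0,0,10.2],1],
    [[0,0,0],[0,0,10.2],1],
    [[0,0,0],[0,0,10.2],1],
    [[0,0,0],[0,0,10.2],1],
    [[0,0,0],[0,0,10.2],1],
  ],
  squeeze=40,
)

```text
t: 1.2
tcp_pos: [0.1813, 0.624, 0.231]
tool_rot: [2.373, 2.058, -0.001]
ft_force: [-0.5, -0.3, -0.5]
gripper_width: 0.0853
grasp_force: 0.0
```

Call:
apply_moves(
  targets=[
    [[0,0,0],[0,0,10.2],1],
    [[0,0,0],[0,0,10.2],1],
    [[0,0,0],[0,0,10.2],1],
    [[0,0,0],[0,0,0],1],
  ],
)

```text
t: 1.7
tcp_pos: [0.1813, 0.6241, 0.2311]
tool_rot: [2.827, 1.37, -0.0]
ft_force: [-0.4, 0.7, 0.7]
gripper_width: 0.0856
grasp_force: 0.0
```

Call:
apply_moves(
  targets=[
    [[-1.23,5.1,1.0],[0,0,0],1],
    [[-1.23,5.1,1.0],[0,0,0],1],
    [[-1.23,5.1,1.0],[0,0,0],1],
    [[-1.23,5.1,1.0],[0,0,0],1],
    [[-1.23,5.1,1.0],[0,0,0],1],
    [[-1.23,5.1,1.0],[0,0,0],1],
    [[-1.23,5.1,1.0],[0,0,0],1],
    [[-1.23,5.1,1.0],[0,0,0],1],
  ],
)

```text
t: 2.7
tcp_pos: [0.4409, 0.2923, 0.1513]
tool_rot: [-2.825, -1.373, -0.001]
ft_force: [1.6, 0.1, 0.2]
gripper_width: 0.0852
grasp_force: 0.0
```

Call:
apply_moves(
  targets=[
    [[0,0,0],[0,0,0],1],
    [[0,0,0],[0,0,0],1],
  ],
)

```text
t: 2.95
tcp_pos: [0.4398, 0.294, 0.1514]
tool_rot: [-2.827, -1.37, 0.0]
ft_force: [0.2, 0.5, 0.1]
gripper_width: 0.0854
grasp_force: 0.0
```

```bash
python3 - <<'E'
from h import *
T=toolT();d=snapshot("wrist");i=d["img"][:,:,::-1].copy();M=T@d["mount"]
K=d["camera_matrix"]
# predicted web-top centre & axis, z .056
for P in([.44,.2934,.056],[.44,.2934,.006]):
    c=np.linalg.inv(M)@np.r_[P,1];u=K@[c[0],-c[1],-c[2]];u=u[:2]/u[2];print(u)
    cv2.drawMarker(i,tuple(int(v) for v in u),(0,0,255),0,20)
cv2.imwrite("pics/w1.png",i)
E
```

```text
[314.96587352 245.53813389]
[314.72228991 225.53447715]
```

View pics/w1.png

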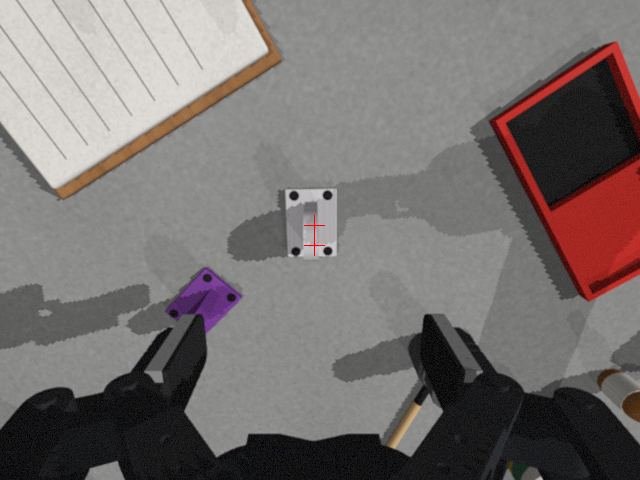

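The wrist view shows the bracket base centred at (311,223), 3 mm from where I predicted. Its web lies square to the closing line, and the purple look-alike at (205,300) is clear of the fingers. I'll go down and grip.

Call:
apply_moves(
  targets=[
    [[0,-0.25,4.4],[0,0,0],1],
    [[0,0,4.4],[0,0,0],1],
    [[0,0,3.0],[0,0,0],1],
    [[0,0,1.5],[0,0,0],1],
    [[0,0,0],[0,0,0],1],
  ],
)

```text
t: 3.62
tcp_pos: [0.4373, 0.2958, 0.0179]
tool_rot: [2.827, 1.37, -0.002]
ft_force: [-0.6, 0.7, 1.0]
gripper_width: 0.0856
grasp_force: 0.0
```

Call:
apply_moves(
  targets=[
    [[0,0,0],[0,0,0],0.4],
    [[0,0,0],[0,0,0],0],
    [[0,0,0],[0,0,0],0],
    [[0,0,0],[0,0,0],0],
    [[0,0,0],[0,0,0],0],
    [[0,0,0],[0,0,0],0],
  ],
)

```text
t: 4.38
tcp_pos: [0.4384, 0.2954, 0.0187]
tool_rot: [-2.828, -1.367, -0.001]
ft_force: [-0.8, 0.1, 4.4]
gripper_width: 0.0094
grasp_force: 41.3
```

Call:
apply_moves(
  targets=[
    [[0,0,-3],[0,0,0],0],
    [[0,0,-4],[0,0,0],0],
    [[0,0,-4],[0,0,0],0],
    [[0,0,0],[0,0,0],0],
  ],
)

```text
t: 4.88
tcp_pos: [0.4399, 0.2965, 0.1313]
tool_rot: [-2.827, -1.366, -0.009]
ft_force: [0.3, -0.0, -1.3]
gripper_width: 0.0098
grasp_force: 40.7
```

Call:
apply_moves(
  targets=[
    [[-0.06,4.1,0],[0,0,0],0],
    [[-0.06,4.1,0],[0,0,0],0],
    [[-0.06,4.1,0],[0,0,0],0],
    [[-0.06,4.1,0],[0,0,0],0],
    [[-0.06,4.1,0],[0,0,0],0],
    [[-0.07,4.0,0],[0,0,0],0],
    [[0,0,0],[0,0,0],0],
    [[0,0,0],[0,0,0],0],
  ],
)

```text
t: 5.88
tcp_pos: [0.6265, 0.1404, 0.1266]
tool_rot: [-2.828, -1.367, 0.004]
ft_force: [0.1, -0.3, -2.1]
gripper_width: 0.0095
grasp_force: 40.6
```

Call:
apply_moves(
  targets=[
    [[0,0,4],[0,0,0],0],
    [[0,0,4],[0,0,0],0],
    [[0,0,1.5],[0,0,0],0],
    [[0,0,0.5],[0,0,0],0],
    [[0,0,0.2],[0,0,0],0],
    [[0,0,0.1],[0,0,0],0],
    [[0,0,0],[0,0,0],0],
  ],
)

```text
t: 6.75
tcp_pos: [0.6284, 0.1402, 0.0263]
tool_rot: [2.828, 1.367, 0.003]
ft_force: [-0.9, -0.1, -2.1]
gripper_width: 0.0095
grasp_force: 40.6
```

Call:
apply_moves(
  targets=[
    [[0,0,0.2],[0,0,0],0],
    [[0,0,0.1],[0,0,0],0],
    [[0,0,0.1],[0,0,0],0],
    [[0,0,0],[0,0,0],0],
  ],
)

```text
t: 7.25
tcp_pos: [0.628, 0.1402, 0.0228]
tool_rot: [-2.828, -1.367, -0.001]
ft_force: [-2.5, 0.2, 7.9]
gripper_width: 0.0095
grasp_force: 42.0
```

Call:
apply_moves(
  targets=[
    [[0,0,0],[0,0,0],0.3],
    [[0,0,0],[0,0,0],0.8],
    [[0,0,0],[0,0,0],0.8],
    [[0,0,-2],[0,0,0],0.8],
    [[0,0,-5],[0,0,0],1],
    [[0,0,-5],[0,0,0],1],
  ],
)

```text
t: 8.0
tcp_pos: [0.6279, 0.1399, 0.1439]
tool_rot: [2.828, 1.367, 0.001]
ft_force: [1.3, -0.2, -0.2]
gripper_width: 0.0854
grasp_force: 0.0
```

Call:
apply_moves(
  targets=[
    [[0,0,0],[0,0,-9.6],1],
    [[0,0,0],[0,0,-9.6],1],
    [[0,0,0],[0,0,-9.6],1],
    [[0,0,0],[0,0,-9.5],1],
    [[-4.8,-5.3,0],[0,0,0],1],
    [[-4.8,-5.3,0],[0,0,0],1],
    [[-4.9,-5.5,0],[0,0,0],1],
    [[0,0,0],[0,0,0],1],
  ],
)

```text
t: 9.0
tcp_pos: [0.4852, 0.0112, 0.1421]
tool_rot: [-2.229, -2.211, -0.002]
ft_force: [1.1, 0.5, 0.5]
gripper_width: 0.0849
grasp_force: 0.0
```

Call:
apply_moves(
  targets=[
    [[0,0,0],[0,0,0],1],
    [[0,0,0],[0,0,0],1],
  ],
)

```text
t: 9.25
tcp_pos: [0.4895, 0.0159, 0.1421]
tool_rot: [2.221, 2.22, 0.002]
ft_force: [-0.1, 0.4, -1.1]
gripper_width: 0.0854
grasp_force: 0.0
```

Call:
apply_moves(
  targets=[
    [[-2.1,-2.2,0],[0,0,0],1],
    [[0,0,4],[0,0,0],1],
    [[0,0,4],[0,0,0],1],
    [[0,0,2.5],[0,0,0],1],
    [[0,0,1.5],[0,0,0],1],
    [[0,0,0],[0,0,0],1],
    [[0,0,0],[0,0,0],0.5],
    [[0,0,0],[0,0,0],0],
  ],
)

```text
t: 10.25
tcp_pos: [0.4672, -0.0059, 0.0223]
tool_rot: [2.223, 2.219, 0.003]
ft_force: [0.8, 0.2, 7.9]
gripper_width: 0.0512
grasp_force: 8.9
```

Call:
apply_moves(
  targets=[
    [[0,0,0],[0,0,0],0],
    [[0,0,0],[0,0,0],0],
    [[0,0,-1],[0,0,0],0],
    [[0,0,-2],[0,0,0],0],
    [[0,0,0],[0,0,0],0],
    [[0,0,0],[0,0,0],0],
    [[0,0,0],[0,0,0],0],
    [[0,0,0],[0,0,0],0],
  ],
)

```text
t: 11.25
tcp_pos: [0.4657, -0.0061, 0.0508]
tool_rot: [-2.223, -2.219, 0.001]
ft_force: [-0.3, -0.1, -1.3]
gripper_width: 0.0509
grasp_force: 41.8
```

```bash
python3 - <<'E'
from h import *
F=[]
for k in range(6):
    snapshot("wrist");F.append(readout.state()["ft_force"][2])
print(F)
E
```

```text
[np.float64(-0.8926646261769834), np.float64(-0.5069695718253543), np.float64(-1.087916176252944), np.float64(-1.2625948683618717), np.float64(-1.0814300922427997), np.float64(-0.3943322432921484)]
```

About 0.9 N, so this tin is the empty one. I'll set it back where it stood.

Call:
apply_moves(
  targets=[
    [[0,0,1.5],[0,0,0],0],
    [[0,0,0.8],[0,0,0],0],
    [[0,0,0.3],[0,0,0],0],
    [[0,0,0.2],[0,0,0],0],
    [[0,0,0.1],[0,0,0],0],
    [[0,0,0],[0,0,0],0],
  ],
)

```text
t: 12.3
tcp_pos: [0.4665, -0.006, 0.0225]
tool_rot: [2.223, 2.219, 0.001]
ft_force: [-0.5, -0.2, -0.3]
gripper_width: 0.0513
grasp_force: 42.0
```

Call:
apply_moves(
  targets=[
    [[0,0,0.05],[0,0,0],0],
    [[0,0,0],[0,0,0],0.8],
    [[0,0,0],[0,0,0],1],
    [[0,0,0],[0,0,0],1],
    [[0,0,-3],[0,0,0],1],
    [[0,0,-4],[0,0,0],1],
    [[0,0,-4],[0,0,0],1],
    [[0,0,0],[0,0,0],1],
  ],
)

```text
t: 13.3
tcp_pos: [0.4687, -0.0058, 0.1348]
tool_rot: [2.221, 2.217, 0.009]
ft_force: [-0.5, 0.0, -0.6]
gripper_width: 0.0857
grasp_force: 0.0
```

Call:
apply_moves(
  targets=[
    [[-3.4,-0.4,0],[0,0,0],1],
    [[-3.4,-0.4,0],[0,0,0],1],
    [[-3.4,-0.4,0],[0,0,0],1],
    [[-3.5,-0.5,0],[0,0,0],1],
    [[0,0,0],[0,0,0],1],
    [[0,0,0],[0,0,0],1],
  ],
)

```text
t: 14.05
tcp_pos: [0.4485, -0.1423, 0.131]
tool_rot: [-2.222, -2.219, 0.001]
ft_force: [0.1, 0.6, -0.5]
gripper_width: 0.0854
grasp_force: 0.0
```

Call:
apply_moves(
  targets=[
    [[0,0,4],[0,0,0],1],
    [[0,0,4],[0,0,0],1],
    [[0,0,2],[0,0,0],1],
    [[0,0,0.9],[0,0,0],1],
    [[0,0,0],[0,0,0],1],
    [[0,0,0],[0,0,0],0.5],
    [[0,0,0],[0,0,0],0],
    [[0,0,0],[0,0,0],0],
  ],
  squeeze=50,
)

```text
t: 15.05
tcp_pos: [0.4497, -0.143, 0.0238]
tool_rot: [2.223, 2.219, 0.002]
ft_force: [-0.4, 1.4, 6.3]
gripper_width: 0.051
grasp_force: 51.9
```

Call:
apply_moves(
  targets=[
    [[0,0,0],[0,0,0],0],
    [[0,0,0],[0,0,0],0],
    [[0,0,-2],[0,0,0],0],
    [[0,0,-4],[0,0,0],0],
    [[0,0,-5],[0,0,0],0],
    [[0,0,0],[0,0,0],0],
    [[0,0,0],[0,0,0],0],
    [[0,0,0],[0,0,0],0],
  ],
)

```text
t: 16.05
tcp_pos: [0.4474, -0.1427, 0.131]
tool_rot: [-2.222, -2.218, 0.004]
ft_force: [0.4, 0.5, -3.4]
gripper_width: 0.0507
grasp_force: 54.0
```

At 3.4 N this one is the full tin. It goes to the red tray's lined bay.

Call:
apply_moves(
  targets=[
    [[4.6,2.32,0],[0,0,0],0],
    [[4.6,2.32,0],[0,0,0],0],
    [[4.6,2.32,0],[0,0,0],0],
    [[4.6,2.32,0],[0,0,0],0],
    [[4.6,2.32,0],[0,0,0],0],
    [[4.6,2.32,0],[0,0,0],0],
    [[4.6,2.32,0],[0,0,0],0],
    [[4.6,2.32,0],[0,0,0],0],
  ],
)

```text
t: 17.05
tcp_pos: [0.6348, 0.2258, 0.1301]
tool_rot: [-2.223, -2.219, 0.006]
ft_force: [1.0, -0.8, -3.9]
gripper_width: 0.0509
grasp_force: 53.8
```

Call:
apply_moves(
  targets=[
    [[0,0,0],[0,0,0],0],
    [[0,0,0],[0,0,0],0],
    [[0,0,0],[0,0,0],0],
  ],
)

```text
t: 17.42
tcp_pos: [0.6348, 0.2224, 0.132]
tool_rot: [2.226, 2.217, -0.003]
ft_force: [0.4, -0.6, -3.6]
gripper_width: 0.0511
grasp_force: 54.2
```

Call:
apply_moves(
  targets=[
    [[0,0,4],[0,0,0],0],
    [[0,0,4],[0,0,0],0],
    [[0,0,1.5],[0,0,0],0],
    [[0,0,0.4],[0,0,0],0],
    [[0,0,0.2],[0,0,0],0],
    [[0,0,0],[0,0,0],0],
  ],
)

```text
t: 18.18
tcp_pos: [0.6362, 0.225, 0.0334]
tool_rot: [2.223, 2.219, 0.004]
ft_force: [-0.1, -0.2, -3.5]
gripper_width: 0.0509
grasp_force: 54.1
```

Call:
apply_moves(
  targets=[
    [[0,0,0.1],[0,0,0],0],
    [[0,0,0.1],[0,0,0],0],
    [[0,0,0],[0,0,0],0],
  ],
)

```text
t: 18.55
tcp_pos: [0.6351, 0.2247, 0.0298]
tool_rot: [-2.223, -2.219, -0.0]
ft_force: [0.9, -0.1, -3.5]
gripper_width: 0.051
grasp_force: 54.1
```

Call:
apply_moves(
  targets=[
    [[0,0,0.1],[0,0,0],0],
    [[0,0,0.1],[0,0,0],0],
    [[0,0,0.05],[0,0,0],0],
    [[0,0,0],[0,0,0],0],
    [[0,0,0],[0,0,0],0],
  ],
)

```text
t: 19.18
tcp_pos: [0.6352, 0.2246, 0.028]
tool_rot: [-2.223, -2.219, -0.0]
ft_force: [-3.2, 0.0, 3.8]
gripper_width: 0.0508
grasp_force: 54.7
```

Call:
apply_moves(
  targets=[
    [[0,0,0],[0,0,0],0.8],
    [[0,0,0],[0,0,0],1],
    [[0,0,0],[0,0,0],1],
    [[0,0,-3],[0,0,0],1],
    [[0,0,-4],[0,0,0],1],
    [[0,0,-4],[0,0,0],1],
    [[0,0,0],[0,0,0],1],
  ],
  squeeze=50,
)

```text
t: 20.05
tcp_pos: [0.6379, 0.2252, 0.1418]
tool_rot: [2.221, 2.217, 0.012]
ft_force: [0.2, 0.8, 0.6]
gripper_width: 0.0857
grasp_force: 0.0
```

Call:
apply_moves(
  targets=[
    [[-1.77,-3.7,0],[0,0,0],1],
    [[-1.77,-3.7,0],[0,0,0],1],
    [[-1.77,-3.7,0],[0,0,0],1],
    [[-1.77,-3.7,0],[0,0,0],1],
    [[-1.77,-3.7,0],[0,0,0],1],
    [[0,0,0],[0,0,0],1],
    [[0,0,0],[0,0,0],1],
  ],
)

```text
t: 20.92
tcp_pos: [0.4505, 0.1369, 0.1373]
tool_rot: [2.223, 2.22, 0.002]
ft_force: [0.5, 0.8, 0.4]
gripper_width: 0.0855
grasp_force: 0.0
```

Call:
apply_moves(
  targets=[
    [[0,0,4],[0,0,0],1],
    [[0,0,4],[0,0,0],1],
    [[0,0,2],[0,0,0],1],
    [[0,0,0.7],[0,0,0],1],
    [[0,0,0],[0,0,0],1],
    [[0,0,0],[0,0,0],0.4],
    [[0,0,0],[0,0,0],0],
    [[0,0,0],[0,0,0],0],
  ],
)

```text
t: 21.92
tcp_pos: [0.4504, 0.1368, 0.0311]
tool_rot: [-2.223, -2.219, -0.002]
ft_force: [-4.1, -2.1, 18.3]
gripper_width: 0.0327
grasp_force: 50.7
```

Call:
apply_moves(
  targets=[
    [[0,0,0],[0,0,0],0],
    [[0,0,0],[0,0,0],0],
    [[0,0,0],[0,0,0],0],
    [[0,0,0],[0,0,0],0],
  ],
)

```text
t: 22.42
tcp_pos: [0.4505, 0.1368, 0.0314]
tool_rot: [-2.223, -2.219, -0.002]
ft_force: [-2.2, -0.9, 7.1]
gripper_width: 0.0319
grasp_force: 48.9
```

The width of 32 mm with upward force suggests the pads caught the step or ring. I'll open and regrip a little higher.

Call:
apply_moves(
  targets=[
    [[0,0,0],[0,0,0],0.6],
    [[0,0,0],[0,0,0],0.6],
    [[0,0,-0.6],[0,0,0],0.6],
    [[0,0,0],[0,0,0],0.6],
    [[0,0,0],[0,0,0],0],
    [[0,0,0],[0,0,0],0],
    [[0,0,0],[0,0,0],0],
    [[0,0,0],[0,0,0],0],
  ],
)

```text
t: 23.42
tcp_pos: [0.4502, 0.1365, 0.0365]
tool_rot: [2.223, 2.219, 0.001]
ft_force: [0.2, -0.8, 3.7]
gripper_width: 0.0285
grasp_force: 49.3
```

Call:
apply_moves(
  targets=[
    [[0,0,-3],[0,0,0],0],
    [[0,0,-4],[0,0,0],0],
    [[0,0,-4],[0,0,0],0],
    [[0,0,0],[0,0,0],0],
    [[0,0,0],[0,0,0],0],
  ],
)

```text
t: 24.05
tcp_pos: [0.449, 0.1361, 0.145]
tool_rot: [-2.223, -2.219, 0.003]
ft_force: [-0.9, -1.0, -1.8]
gripper_width: 0.0286
grasp_force: 50.3
```

Call:
apply_moves(
  targets=[
    [[-4.47,2.04,0],[0,0,0],0],
    [[-4.47,2.04,0],[0,0,0],0],
    [[-4.47,2.04,0],[0,0,0],0],
    [[-4.47,2.04,0],[0,0,0],0],
    [[-4.47,2.04,0],[0,0,0],0],
    [[-4.47,2.04,0],[0,0,0],0],
    [[-4.47,2.04,0],[0,0,0],0],
    [[-4.47,2.04,0],[0,0,0],0],
  ],
)

```text
t: 25.05
tcp_pos: [0.6119, -0.2223, 0.1434]
tool_rot: [-2.221, -2.217, 0.004]
ft_force: [0.5, 0.5, -1.1]
gripper_width: 0.0282
grasp_force: 50.3
```

Call:
apply_moves(
  targets=[
    [[0,0,0],[0,0,0],0],
    [[0,0,0],[0,0,0],0],
    [[0,0,0],[0,0,0],0],
  ],
)

```text
t: 25.42
tcp_pos: [0.6123, -0.2193, 0.1453]
tool_rot: [-2.22, -2.22, -0.0]
ft_force: [0.0, 0.3, -2.3]
gripper_width: 0.0286
grasp_force: 50.3
```

Call:
apply_moves(
  targets=[
    [[0,0,4],[0,0,0],0],
    [[0,0,4],[0,0,0],0],
    [[0,0,1.5],[0,0,0],0],
    [[0,0,0.4],[0,0,0],0],
    [[0,0,0.2],[0,0,0],0],
    [[0,0,0.1],[0,0,0],0],
    [[0,0,0],[0,0,0],0],
  ],
)

```text
t: 26.3
tcp_pos: [0.6131, -0.2217, 0.0452]
tool_rot: [2.223, 2.219, 0.002]
ft_force: [-0.1, -0.6, -3.0]
gripper_width: 0.0288
grasp_force: 50.3
```

Call:
apply_moves(
  targets=[
    [[0,0,0.1],[0,0,0],0],
    [[0,0,0.05],[0,0,0],0],
    [[0,0,0],[0,0,0],0],
    [[0,0,0],[0,0,0],0],
  ],
)

```text
t: 26.8
tcp_pos: [0.6126, -0.2215, 0.0428]
tool_rot: [2.223, 2.219, 0.0]
ft_force: [-0.3, 0.1, -3.0]
gripper_width: 0.0284
grasp_force: 50.3
```

Call:
apply_moves(
  targets=[
    [[0,0,0.1],[0,0,0],0],
    [[0,0,0.1],[0,0,0],0],
    [[0,0,0.05],[0,0,0],0],
    [[0,0,0],[0,0,0],0],
    [[0,0,0],[0,0,0],0],
  ],
)

```text
t: 27.42
tcp_pos: [0.6126, -0.2215, 0.0407]
tool_rot: [2.223, 2.219, 0.0]
ft_force: [-2.1, 1.1, 2.1]
gripper_width: 0.0283
grasp_force: 50.8
```

Call:
apply_moves(
  targets=[
    [[0,0,0],[0,0,0],0.6],
    [[0,0,0],[0,0,0],1],
    [[0,0,0],[0,0,0],1],
    [[0,0,-3],[0,0,0],1],
    [[0,0,-4],[0,0,0],1],
    [[0,0,-3],[0,0,0],1],
    [[0,0,0],[0,0,0],1],
  ],
)

```text
t: 28.3
tcp_pos: [0.6143, -0.2224, 0.1433]
tool_rot: [2.22, 2.216, 0.005]
ft_force: [-0.4, -0.0, -0.4]
gripper_width: 0.0853
grasp_force: 0.0
```

Call:
apply_moves(
  targets=[
    [[-1.6,-3.74,0],[0,0,0],1],
    [[-1.6,-3.74,0],[0,0,0],1],
    [[-1.6,-3.74,0],[0,0,0],1],
    [[-1.6,-3.74,0],[0,0,0],1],
    [[-1.6,-3.74,0],[0,0,0],1],
    [[0,0,0],[0,0,0],1],
    [[0,0,0],[0,0,0],1],
  ],
)

```text
t: 29.18
tcp_pos: [0.4259, -0.3004, 0.1399]
tool_rot: [-2.223, -2.22, -0.001]
ft_force: [-0.2, -0.5, 0.0]
gripper_width: 0.0854
grasp_force: 0.0
```

Call:
apply_moves(
  targets=[
    [[0,0,5],[0,0,0],1],
    [[0,0,4],[0,0,0],1],
    [[0,0,2],[0,0,0],1],
    [[0,0,1.1],[0,0,0],1],
    [[0,0,0],[0,0,0],1],
    [[0,0,0],[0,0,0],0.4],
    [[0,0,0],[0,0,0],0],
    [[0,0,0],[0,0,0],0],
  ],
)

```text
t: 30.18
tcp_pos: [0.426, -0.3013, 0.0201]
tool_rot: [2.223, 2.219, 0.002]
ft_force: [-4.6, 3.2, 16.4]
gripper_width: 0.0328
grasp_force: 49.7
```

Call:
apply_moves(
  targets=[
    [[0,0,0],[0,0,0],0],
    [[0,0,0],[0,0,0],0],
    [[0,0,0],[0,0,0],0],
  ],
)

```text
t: 30.55
tcp_pos: [0.4262, -0.3014, 0.0202]
tool_rot: [2.222, 2.219, 0.002]
ft_force: [-1.3, 0.1, 7.3]
gripper_width: 0.033
grasp_force: 49.9
```

Call:
apply_moves(
  targets=[
    [[0,0,-3],[0,0,0],0],
    [[0,0,-4],[0,0,0],0],
    [[0,0,-4],[0,0,0],0],
    [[0,0,0],[0,0,0],0],
    [[0,0,0],[0,0,0],0],
  ],
)

```text
t: 31.18
tcp_pos: [0.4249, -0.3004, 0.1283]
tool_rot: [-2.222, -2.219, -0.0]
ft_force: [0.2, 0.4, -1.6]
gripper_width: 0.0326
grasp_force: 50.0
```

Call:
apply_moves(
  targets=[
    [[2.68,3.6,0],[0,0,0],0],
    [[2.68,3.6,0],[0,0,0],0],
    [[2.68,3.6,0],[0,0,0],0],
    [[2.68,3.6,0],[0,0,0],0],
    [[2.68,3.6,0],[0,0,0],0],
    [[2.68,3.6,0],[0,0,0],0],
    [[0,0,0],[0,0,0],0],
    [[0,0,0],[0,0,0],0],
  ],
)

```text
t: 32.17
tcp_pos: [0.6402, -0.1412, 0.1271]
tool_rot: [-2.222, -2.217, 0.005]
ft_force: [0.1, -0.4, -1.0]
gripper_width: 0.0326
grasp_force: 50.3
```

Contact should come near z = 0.024.

Call:
apply_moves(
  targets=[
    [[0,0,4],[0,0,0],0],
    [[0,0,4],[0,0,0],0],
    [[0,0,1.2],[0,0,0],0],
    [[0,0,0.4],[0,0,0],0],
    [[0,0,0.2],[0,0,0],0],
    [[0,0,0.1],[0,0,0],0],
    [[0,0,0],[0,0,0],0],
  ],
)

```text
t: 33.05
tcp_pos: [0.6423, -0.1407, 0.0312]
tool_rot: [2.223, 2.219, 0.002]
ft_force: [0.9, -0.3, -1.4]
gripper_width: 0.0326
grasp_force: 50.3
```

Call:
apply_moves(
  targets=[
    [[0,0,0.1],[0,0,0],0],
    [[0,0,0.1],[0,0,0],0],
    [[0,0,0.05],[0,0,0],0],
    [[0,0,0],[0,0,0],0],
    [[0,0,0],[0,0,0],0],
  ],
)

```text
t: 33.67
tcp_pos: [0.6418, -0.1408, 0.0278]
tool_rot: [2.223, 2.219, 0.0]
ft_force: [-0.4, 0.5, -1.8]
gripper_width: 0.0323
grasp_force: 50.3
```

Call:
apply_moves(
  targets=[
    [[0,0,0.15],[0,0,0],0],
    [[0,0,0.1],[0,0,0],0],
    [[0,0,0.05],[0,0,0],0],
    [[0,0,0.05],[0,0,0],0],
    [[0,0,0],[0,0,0],0],
    [[0,0,0],[0,0,0],0],
  ],
)

```text
t: 34.42
tcp_pos: [0.6418, -0.1407, 0.0244]
tool_rot: [2.223, 2.219, 0.0]
ft_force: [0.2, -0.3, -1.8]
gripper_width: 0.0326
grasp_force: 50.4
```

Call:
apply_moves(
  targets=[
    [[0,0,0.05],[0,0,0],0],
    [[0,0,0.05],[0,0,0],0],
    [[0,0,0],[0,0,0],0],
    [[0,0,0],[0,0,0],0],
  ],
)

```text
t: 34.92
tcp_pos: [0.6418, -0.1407, 0.0243]
tool_rot: [-2.223, -2.219, -0.001]
ft_force: [-3.0, 0.2, 5.8]
gripper_width: 0.0328
grasp_force: 50.9
```

Contact. I'll release, rise, draw back toward the base so the cameras have a clear view, and look.

Call:
apply_moves(
  targets=[
    [[0,0,0],[0,0,0],0.6],
    [[0,0,0],[0,0,0],1],
    [[0,0,0],[0,0,0],1],
    [[0,0,-3],[0,0,0],1],
    [[0,0,-4],[0,0,0],1],
    [[0,0,-5],[0,0,0],1],
    [[0,0,-5],[0,0,0],1],
    [[0,0,0],[0,0,0],1],
  ],
)

```text
t: 35.92
tcp_pos: [0.6443, -0.142, 0.1983]
tool_rot: [2.219, 2.214, 0.008]
ft_force: [0.5, 0.1, -0.1]
gripper_width: 0.0855
grasp_force: 0.0
```

Call:
apply_moves(
  targets=[
    [[-5,-2.6,0],[0,0,0],1],
    [[-5,-2.6,0],[0,0,0],1],
    [[-5,-2.6,0],[0,0,0],1],
    [[-5,-2.6,0],[0,0,0],1],
    [[-5,-2.6,0],[0,0,0],1],
    [[-5,-2.6,0],[0,0,0],1],
    [[0,0,0],[0,0,0],1],
    [[0,0,0],[0,0,0],1],
  ],
)

```text
t: 36.92
tcp_pos: [0.485, -0.44, 0.1922]
tool_rot: [-2.223, -2.218, -0.001]
ft_force: [0.9, -0.1, -0.8]
gripper_width: 0.0855
grasp_force: 0.0
```

```bash
python3 - <<'E'
from h import *
print(readout.state()["tcp_pos"])
a=snapshot("top")["img"][130:310,160:500,::-1];b=snapshot("scene")["img"][130:390,130:470,::-1]
cv2.imwrite("pics/end.png",np.vstack([cv2.resize(a,None,fx=1.3,fy=1.3,interpolation=2),cv2.resize(b,None,fx=1.3,fy=1.3,interpolation=2)]))
E
```

```text
[ 0.48503947 -0.43995176  0.19216772]
```

View pics/end.png

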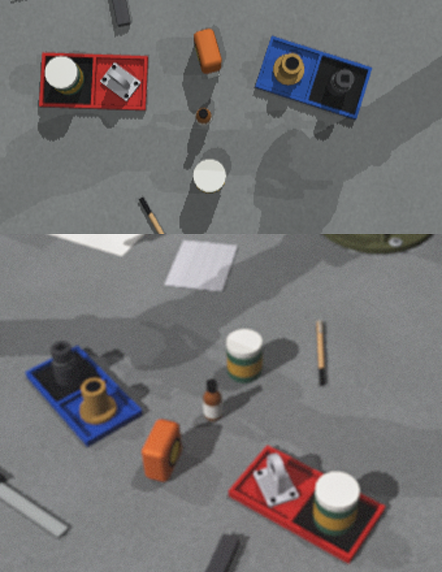

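In both views all four parts stand upright, centred in their own bays. The empty tin (210,175), tape (207,50) and bottle (203,115) are where they were. I'm handing in.

```bash
python3 -c "
from bench import r
print(r.sign_off())"
```

```text
the job is handed in; nothing more can be done
None
```

Both kits are made up and handed in at about 37 s: the full tin (felt at 3.4 N) and bracket are in the red tray, the socket and bushing are in the blue tray, and the empty tin is back where it stood; the sign-off gave no verdict.

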